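# Draw the bottom slat from the magazine and set it up on the bench hook

### The job

Draw the bottom slat, the one whose end sticks out, through the mouth of the upright slat magazine, so that the four slats above it stay in the magazine and settle down flat on its floor. Lay the drawn slat flat on the bed of the bench hook, roughly centred, with one long edge snug along the whole of the stop batten, ready for sawing, and let go. Do not shove the bench hook along the table, and leave the other things on the table alone.

Things in the scene. Friction and masses are not known exactly. Their poses are not given: they have to be found in the camera images.
- magazine: open plywood slat magazine screwed to the table, 66 x 210 mm, 130 mm high (two 6 mm ears with screws at its sides, out to x = +/-61 mm, y = -50 mm); origin at the centre of its underside, z up, y along the slats. Corner posts and a back wall keep the slats in a well 50 mm wide (x) and 194 mm long (y from -97 to 97 mm) over a floor 14 mm above the table
- mouth (a point): middle of the magazine's mouth, on the outer face of its +y end, level with its floor; axes as the magazine. From 16 mm above this point to 130 mm above the table two 8 mm thick steel lips hold back all slats but the bottom one, which comes out under them along +y with a pull of 3 to 10 N. Beyond is bare table: the slat's tail drops 14 mm once out, the stack then drops 12 mm by itself
- slat0_mid (a point): bottom slat, the one to draw: a plain wooden slat 46 x 190 x 12 mm (width x length x thickness), about 0.12 kg; this point is its centre; y runs along its length, x across its width, z through its thickness. It starts on the magazine's floor, its y along the magazine's y, with 36 to 46 mm of its +y end out beyond the lips
- slat1_mid (a point): slat number 1 above the bottom one; stays in the magazine: a plain wooden slat 46 x 190 x 12 mm (width x length x thickness), about 0.12 kg; this point is its centre; y runs along its length, x across its width, z through its thickness
- slat2_mid (a point): slat number 2 above the bottom one; stays in the magazine: a plain wooden slat 46 x 190 x 12 mm (width x length x thickness), about 0.12 kg; this point is its centre; y runs along its length, x across its width, z through its thickness
- slat3_mid (a point): slat number 3 above the bottom one; stays in the magazine: a plain wooden slat 46 x 190 x 12 mm (width x length x thickness), about 0.12 kg; this point is its centre; y runs along its length, x across its width, z through its thickness
- slat4_mid (a point): slat number 4 above the bottom one; stays in the magazine: a plain wooden slat 46 x 190 x 12 mm (width x length x thickness), about 0.12 kg; this point is its centre; y runs along its length, x across its width, z through its thickness
- hook: loose wooden bench hook of 1.1 kg on the table, which slides if pushed with more than about 5 N: a flat bed 150 mm (x) by 220 mm (y), top 18 mm above the table, with a stop batten along its whole +x edge (x from 45 to 75 mm, top 38 mm above the table). Origin at the centre of its underside, z up
- batten_face (a point): middle of the batten's working face, at its foot on the bed's top, axes as the hook: the slat's long edge goes against this face, so that its centre lies 23 mm to the -x side. The free bed reaches 120 mm from here to -x
- cork_block: cork sanding block 56 x 96 x 26 mm, a bystander; origin at the centre of its underside
- tin: small wax tin 56 x 72 x 36 mm, a bystander; origin at the centre of its underside
- carton: small thread carton 44 x 62 x 22 mm, a bystander; origin at the centre of its underside

How it is judged:
On the way:
1. the bottom slat is drawn clear of the mouth and the four slats above have settled flat in the magazine (y of slat0_mid in the frame of magazine above 0.198 m and x of slat1_mid in the frame of magazine between -0.008 and 0.008 m and y of slat1_mid in the frame of magazine between -0.01 and 0.01 m and z of slat1_mid in the frame of magazine between 0.015 and 0.025 m and angle between each of slat1_mid, slat2_mid, slat3_mid, slat4_mid's own z axis and vertical below 0.08 rad and x of slat2_mid in the frame of magazine between -0.008 and 0.008 m and y of slat2_mid in the frame of magazine between -0.01 and 0.01 m and z of slat2_mid in the frame of magazine between 0.027 and 0.037 m and x of slat3_mid in the frame of magazine between -0.008 and 0.008 m and y of slat3_mid in the frame of magazine between -0.01 and 0.01 m and z of slat3_mid in the frame of magazine between 0.039 and 0.049 m and x of slat4_mid in the frame of magazine between -0.008 and 0.008 m and y of slat4_mid in the frame of magazine between -0.01 and 0.01 m and z of slat4_mid in the frame of magazine between 0.051 and 0.061 m), for 0.1 s.
At the end, for the whole second after the job is handed in: The drawn slat rests flat on the hook's bed, edge within 2.5 mm of the batten and parallel within 0.04 rad, centred within 30 mm of the hook's middle; the hook stands flat; the other four slats rest flat on one another from the magazine's floor up, within 10 mm along and 8 mm across (x of slat1_mid in the frame of magazine between -0.008 and 0.008 m and y of slat1_mid in the frame of magazine between -0.01 and 0.01 m and z of slat1_mid in the frame of magazine between 0.015 and 0.025 m and angle between each of slat1_mid, slat2_mid, slat3_mid, slat4_mid's own z axis and vertical below 0.08 rad and x of slat2_mid in the frame of magazine between -0.008 and 0.008 m and y of slat2_mid in the frame of magazine between -0.01 and 0.01 m and z of slat2_mid in the frame of magazine between 0.027 and 0.037 m and x of slat3_mid in the frame of magazine between -0.008 and 0.008 m and y of slat3_mid in the frame of magazine between -0.01 and 0.01 m and z of slat3_mid in the frame of magazine between 0.039 and 0.049 m and x of slat4_mid in the frame of magazine between -0.008 and 0.008 m and y of slat4_mid in the frame of magazine between -0.01 and 0.01 m and z of slat4_mid in the frame of magazine between 0.051 and 0.061 m and x of slat0_mid in the frame of hook between 0.0195 and 0.0245 m and y of slat0_mid in the frame of hook between -0.03 and 0.03 m and z of slat0_mid in the frame of hook between 0.021 and 0.027 m and angle between the y axis of slat0_mid and the y axis of hook, either way round below 0.04 rad and angle between hook's own z axis and vertical below 0.05 rad and linear speed of each of slat0, hook, slat1, slat2, slat3, slat4 below 0.02 m/s); the robot touches nothing.
It fails at once if one of the upper slats comes out of the mouth or the top (y of any of slat1_mid, slat2_mid, slat3_mid, slat4_mid in the frame of magazine above 0.03 m or height (world z) of any of slat1_mid, slat2_mid, slat3_mid, slat4_mid above 0.1 m).
It fails at once if the bench hook is shoved more than 10 mm (distance of hook from where it was at the start of the episode above 0.01 m).
It fails at once if a bystander is moved more than 15 mm (distance of any of cork_block, tin, carton from where it was at the start of the episode above 0.015 m).
It also fails if it takes over 61 s, if anything falls off the work surface, if the arm or the gripper's body presses on something with over 40 N, if the wrist force passes 120 N, or if a joint passes its speed limit or range.

### The arm

A 6-joint arm with a two-finger parallel gripper is mounted at the origin on a cart in front of the work surface, level with it; the furniture and walls round the work are solid. World frame = base frame: x ahead of the robot, y to its left, z up, the work surface at z = 0. Lengths are in m, angles in rad, forces in N, time in s.
With the tool pointing down it reaches from about 0.325 to 0.775 m from the base axis. Payload 5.5 kg.
Tool frame: the origin (TCP) lies at the centre of the arm's flange, where the gripper is bolted on; the fingertips stand 173 mm ahead of it and the grasp point (between the pads) lies 155 mm ahead of it; z points along the fingers, y is the line along which they close (so a half turn about z gives the same grasp; the last joint's range is limited). The gripper opens to 85 mm and grips with 20 to 120 N. Pads are 22 mm wide; open, the fingers measure 114 mm over their backs; the gripper's body (76 mm by 85 mm) begins 54 mm behind the grasp point. The pads swing forward as they close: fully open they stand 13 mm farther back than shut.
Start: joints at [1.222, 0.091, 1.231, -0, 1.82, -0.057], TCP at [0.173, 0.575, 0.405] pointing down, gripper open.
Joint ranges: [-2.87, 2.87], [-0.86, 2.18], [0.17, 2.46], [-1.51, 4.65], [0.06, 2.69], [-2.65, 2.65]. Speed limits (rad/s): [2.57, 2.57, 3.01, 3.14, 3.14, 3.14].

### API

Orientations are given as a 3x3 rotation matrix whose columns are the frame's x, y, z axes.
In Python, from workcell import env, vision gives the robot as it stands.
- The arm moves only by the shell command python3 -m inch 'ROWS' [FORCE]. ROWS is JSON, a list of rows, each a list of 7 numbers: the shift along the tool's x, y, z normalised to -1 to 1, where 1 is 0.15 m, then the turn, a rotation vector about the tool's x, y, z normalised to -1 to 1, where 1 is pi rad, then the opening, from 0 (shut) to 1 (fully open). A call has 1 to 12 rows; each row is the pose to reach, as a shift and turn from the pose commanded when the call began, along the tool's axes at that moment, turning the shorter way round; what a row does not reach only later rows make up. A row lasts 1/8 s, in which the tool goes at most 62.5 mm and 10.7 degrees, less where a joint would pass 70% of its speed; a pose out of reach is approached as far as the arm can. A call with a number of a shift or a turn outside -1 to 1 is refused whole. A call with a gripper value outside its range is refused whole. The fingers move at their own pace and stop on an object; FORCE is the grip in N (left out, the last holds). Time passes only in rows, so rows that repeat a pose let the fingers close. It gives the time, the measured TCP pose, the force, the opening and the grip force at its end, in the units of the state.
- env.observe(): the state, without advancing time (a new reading comes with each control period).
- vision.capture(name): name is "side" or "top"; returns (picture, depth): 384x512x3 uint8, blue, green, red; 384x512 float32, m along the optical axis (not along the pixel's ray), 0 where there is no reading.
- vision.calibration(name): a dict with "intrinsics" (3x3 intrinsics, pixels), "xyz" and "rotation" of the camera in the world. Camera axes: x right, y down, z forward; pixel columns grow to the right and rows downward; lengths in m; the calibration is good to about 2 mm. A picture is of the moment at which its call begins. calibration takes no time and is no camera call.
- env.job_done(): hands the job in; it is judged then, once.
The state is a dict: "time": time; "joint_pos": joint angles; "joint_vel": joint speeds; "effort": joint torques, N m; "position": TCP position; "ee_rot": TCP orientation; "ft_force": force on the tool from outside, world axes, zero at the start; "ft_torque": the same for the moment, N m; "grip_width": finger opening in m; "finger_force": force on a finger pad.
Only numpy, scipy, OpenCV 4.12 (cv2) and the standard library are available. Lean on these libraries where they do the work, as an engineer would, in place of code of your own. Each camera call takes 0.05 s, during which the arm holds its last target. There are 200 camera calls.

## Working session

There is one attempt and no reset: what is moved stays moved. The work goes in short steps, Python scripts to look and compute and a shell command to move; the robot and the scene stay as the last step left them, time stands still between calls to the robot, and variables do not carry over. Pictures are saved under pics/ and viewed, at most 10 in all, crops included, and the job is handed in when it is done.

```bash
ls; mkdir -p pics
python3 - <<'E'
from workcell import env, vision
import cv2,numpy as np
s=env.observe();print(s)
for n in("top","side"):
    im,d=vision.capture(n);cv2.imwrite(f"pics/{n}0.png",im);np.save(f"{n}d.npy",d);print(n,vision.calibration(n))
E
```

```text
pics
{'time': 0.0, 'joint_pos': array([ 1.22229509e+00,  9.18629493e-02,  1.23189987e+00, -1.41803890e-05,
        1.81977631e+00, -5.67238313e-02]), 'joint_vel': array([ 8.46814438e-04, -5.02130932e-04, -1.65258732e-03, -9.98137809e-04,
       -3.41504134e-05,  1.05707148e-03]), 'effort': array([-1.07868382e-04, -4.58731914e+01, -4.18027532e+01, -1.81005466e-04,
        1.15951258e-02, -3.03598017e-05]), 'position': array([0.17263047, 0.57468995, 0.40354018]), 'ee_rot': array([[-9.57733077e-01,  2.87657657e-01, -6.51783883e-04],
       [ 2.87658379e-01,  9.57731326e-01, -1.83415701e-03],
       [ 9.66245347e-05, -1.94412393e-03, -9.99998106e-01]]), 'ft_force': array([-0.47697705, -0.3945826 ,  0.47622662]), 'ft_torque': array([-0.03415315,  0.04378949, -0.01171986]), 'finger_force': 0.0, 'grip_width': 0.08546111895003437}
top {'intrinsics': array([[385.75289293,   0.        , 254.51079729],
       [  0.        , 385.75289293, 195.41904213],
       [  0.        ,   0.        ,   1.        ]]), 'xyz': array([0.40830028, 0.00806958, 1.14642237]), 'rotation': array([[-0.02668821, -0.99107353,  0.13061778],
       [-0.99963993,  0.02609552, -0.0062474 ],
       [ 0.00278309, -0.13073748, -0.99141312]])}
side {'intrinsics': array([[483.98611997,   0.        , 254.8810953 ],
       [  0.        , 483.98611997, 188.05165465],
       [  0.        ,   0.        ,   1.        ]]), 'xyz': array([ 1.62785745, -0.20725295,  0.70239488]), 'rotation': array([[ 0.17739551,  0.49346372, -0.85148364],
       [ 0.98396795, -0.07277283,  0.16282255],
       [ 0.01838215, -0.8667166 , -0.49846206]])}
```

View pics/top0.png

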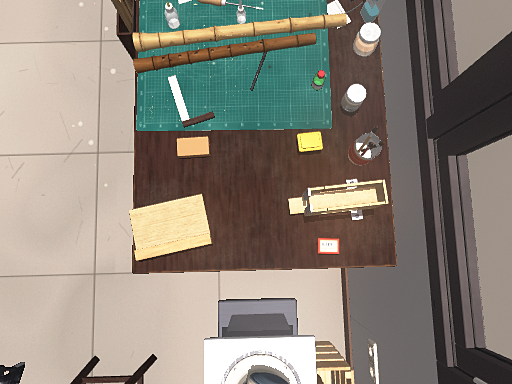

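View pics/side0.png

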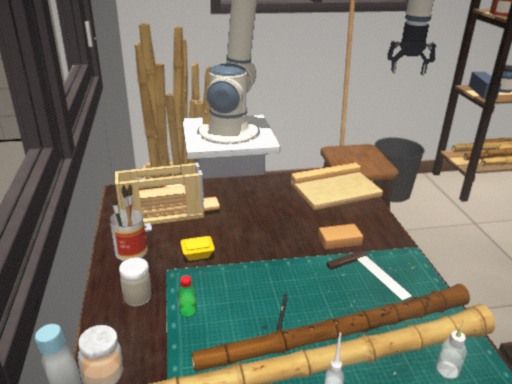

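The top view (up = +x, left = +y) shows the magazine at about (345,197) with its mouth to the left and the slat end at (290,206). The hook is at (172,227) with its batten on the robot's side. The side view shows the same layout, with the arm off to the left of the table. Next I measure with depth and ray casting.

```bash
cat > h.py <<'E'
import numpy as np,cv2
from workcell import env,vision
def cloud(n,d):
    c=vision.calibration(n);K=c["intrinsics"];v,u=np.indices(d.shape)
    p=np.stack([(u-K[0,2])/K[0,0]*d,(v-K[1,2])/K[1,1]*d,d],-1)
    P=p@c["rotation"].T+c["xyz"];P[d==0]=np.nan;return P
def rect(xy):
    r=cv2.minAreaRect(xy.astype(np.float32)*1000);return r,cv2.boxPoints(r).round(1).tolist()
E
python3 - <<'E'
from h import *
d=np.load("topd.npy");P=cloud("top",d)
def show(name,u0,u1,v0,v1,bands):
    Q=P[v0:v1,u0:u1].reshape(-1,3);Q=Q[np.isfinite(Q[:,0])]
    print(name,"hist",[(round(z,3),int(((Q[:,2]>=z)&(Q[:,2]<z+.004)).sum())) for z in np.arange(-.008,.14,.004) if ((Q[:,2]>=z)&(Q[:,2]<z+.004)).sum()>8])
    for a,b in bands:
        m=(Q[:,2]>a)&(Q[:,2]<b)
        if m.sum()>5: print(a,b,m.sum(),Q[m].mean(0).round(4),*rect(Q[m,:2]))
show("hook",120,225,185,268,[(.012,.024),(.03,.045)])
show("slatend",284,304,194,220,[(.018,.034)])
show("mag",300,392,178,215,[(.06,.09),(.115,.14)])
show("cork",170,215,132,162,[(.018,.034)])
show("tin",292,328,128,158,[(.028,.044)])
show("carton",312,345,232,258,[(.016,.03)])
im=cv2.imread("pics/top0.png");a=cv2.resize(im[170:225,275:395],None,fx=6,fy=6,interpolation=2);cv2.imwrite("pics/mag.png",a)
E
```

```text
hook hist [(np.float64(-0.008), 94), (np.float64(-0.004), 1742), (np.float64(0.0), 1789), (np.float64(0.004), 157), (np.float64(0.008), 21), (np.float64(0.012), 473), (np.float64(0.016), 2002), (np.float64(0.02), 565), (np.float64(0.024), 16), (np.float64(0.032), 126), (np.float64(0.036), 547), (np.float64(0.04), 146)]
0.012 0.024 3040 [0.4868 0.253  0.0181] ((472.53680419921875, 250.56182861328125), (150.55526733398438, 220.35133361816406), 11.393500328063965) [[377.0, 343.70001220703125], [420.5, 127.69999694824219], [568.0999755859375, 157.39999389648438], [524.5999755859375, 373.3999938964844]]
0.03 0.045 824 [0.4133 0.2387 0.0381] ((413.53759765625, 238.70669555664062), (30.123682022094727, 219.9121856689453), 11.380289077758789) [[377.1000061035156, 343.5], [420.5, 127.9000015258789], [450.0, 133.89999389648438], [406.6000061035156, 349.5]]
slatend hist [(np.float64(-0.004), 120), (np.float64(0.0), 133), (np.float64(0.004), 12), (np.float64(0.02), 40), (np.float64(0.024), 146), (np.float64(0.028), 49)]
0.018 0.034 238 [ 0.5243 -0.1193  0.0259] ((528.0209350585938, -119.57846069
[... 2475 characters left out ...]
55.841156005859375, 70.88203430175781), 5.117159366607666) [[682.5999755859375, -133.6999969482422], [688.9000244140625, -204.3000030517578], [744.5, -199.3000030517578], [738.2000122070312, -128.6999969482422]]
carton hist [(np.float64(-0.008), 11), (np.float64(-0.004), 214), (np.float64(0.0), 262), (np.float64(0.004), 24), (np.float64(0.012), 9), (np.float64(0.016), 34), (np.float64(0.02), 214), (np.float64(0.024), 78)]
0.016 0.03 328 [ 0.4041 -0.2066  0.0226] ((404.8921813964844, -206.61007690429688), (61.01350784301758, 43.114078521728516), 88.47911071777344) [[382.5, -236.5], [425.6000061035156, -237.6999969482422], [427.29998779296875, -176.6999969482422], [384.20001220703125, -175.5]]
```

View pics/mag.png

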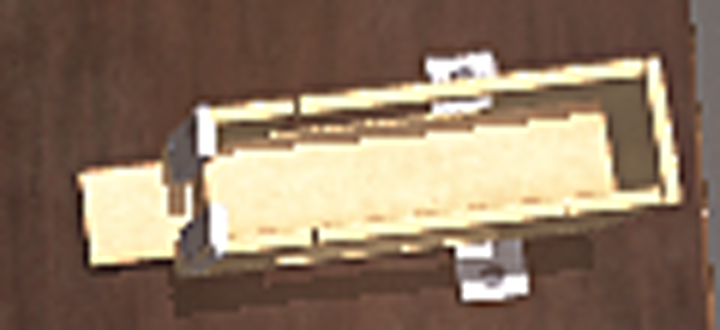

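The measured sizes match the given ones: magazine 66×210 mm, bed 150×220 mm, batten 30 mm wide at z = 38 mm. The crop shows the slat end sticking out about 43 mm, centred on the magazine's axis. I'll write the row calculator and start the transit.

```bash
cat >> h.py <<'E'
from scipy.spatial.transform import Rotation as Ro
M=np.array([.5355,-.2453,0]);MX=np.array([.9961,.0879,0]);MY=np.array([-.0879,.9961,0])
H=np.array([.4725,.2506,0]);HX=np.array([-.9803,-.1975,0]);HY=np.array([.1975,-.9803,0])
def go(g,xdir,tilt=0):
    "row to put the grasp point at g, tool x (horizontal) along xdir, tilted (deg) about tool y"
    z=np.array([0,0,-1.]);x=xdir/np.linalg.norm(xdir);R=np.column_stack([x,np.cross(z,x),z])@Ro.from_euler('y',tilt,degrees=True).as_matrix()
    s=env.observe();R0=s["ee_rot"];p=np.array(g)-.155*R[:,2]
    print("shift",(R0.T@(p-s["position"])/.15).round(3),"turn",(Ro.from_matrix(R0.T@R).as_rotvec()/np.pi).round(4),"grasp now",(s["position"]+.155*R0[:,2]).round(4),"w",round(s["grip_width"],4),"F",s["ft_force"].round(1),"t",s["time"])
E
python3 -m inch '[[-1,-1,0,0,0,0,1],[-1,-1,0,0,0,0,1],[-1,-1,0,0,0,0,1],[-1,-1,0,0,0,0,1]]'
python3 -m inch '[[-1,-1,0,0,0,0.1,1],[-1,-1,0,0,0,0.1,1],[-1,-1,0,0,0,0.18,1],[-1,-1,0,0,0,0.18,1],[-1,-1,0,0,0,0.18,1]]'
python3 - <<'E'
from h import *
go(M+.132*MY+np.array([0,0,.20]),MY,-20)
E
```

```text
time: 0.6
position: [0.2741, 0.3854, 0.4046]
ee_rot: [[-0.957, 0.29, 0.0], [0.29, 0.957, -0.0], [-0.001, -0.0, -1.0]]
ft_force: [0.1, 0.5, 0.8]
grip_width: 0.0854
finger_force: 0.0
time: 1.23
position: [0.3742, 0.1997, 0.4043]
ee_rot: [[-0.652, 0.758, -0.001], [0.758, 0.652, -0.0], [0.0, -0.001, -1.0]]
ft_force: [-0.5, -0.3, 0.3]
grip_width: 0.0855
finger_force: 0.0
shift [-1.948 -0.4    0.391] turn [ 0.0343 -0.1075  0.196 ] grasp now [0.3741 0.1997 0.2493] w 0.0855 F [-0.5 -0.3  0.3] t 1.225
```

```bash
python3 -m inch '[[-1,-0.2,0,0,0,0.06,1],[-1,-0.2,0,0,0,0.12,1],[-1,-0.2,0.2,0,0,0.19,1],[-1,-0.2,0.2,0,0,0.19,1]]'
python3 - <<'E'
from h import *
go(M+.133*MY+np.array([0,0,.11]),MY,-20)
E
```

```text
time: 1.72
position: [0.4493, 0.0677, 0.3716]
ee_rot: [[-0.114, 0.993, -0.006], [0.993, 0.114, -0.0], [0.001, -0.006, -1.0]]
ft_force: [0.3, -0.4, 0.6]
grip_width: 0.0851
finger_force: 0.0
shift [-0.899  0.37   0.771] turn [-0.0003 -0.1112  0.0087] grasp now [0.4484 0.0676 0.2166] w 0.0851 F [ 0.3 -0.4  0.6] t 1.725
```

```bash
python3 -m inch '[[-0.4,0.2,0,0,-0.05,0,1],[-0.7,0.37,0.2,0,-0.11,0.009,1],[-0.9,0.37,0.5,0,-0.111,0.009,1],[-0.9,0.37,0.77,0,-0.111,0.009,1],[-0.9,0.37,0.77,0,-0.111,0.009,1],[-0.9,0.37,0.77,0,-0.111,0.009,1]]'
python3 - <<'E'
from h import *
im,d=vision.capture("top");cv2.imwrite("pics/top1.png",im);im,d=vision.capture("side");cv2.imwrite("pics/s1.png",cv2.resize(im[120:260,80:280],None,fx=4,fy=4))
go(M+.133*MY+np.array([0,0,.024]),MY,-20)
E
```

```text
time: 2.48
position: [0.5205, -0.0583, 0.2617]
ee_rot: [[-0.083, 0.996, 0.038], [0.936, 0.092, -0.34], [-0.342, 0.008, -0.94]]
ft_force: [-0.2, 0.0, 1.0]
grip_width: 0.0856
finger_force: 0.0
shift [ 0.205 -0.017  0.584] turn [ 0.0032  0.0001 -0.0002] grasp now [ 0.5269 -0.1115  0.1168] w 0.0855 F [-1.  -0.4 -0.2] t 2.575
```

View pics/s1.png

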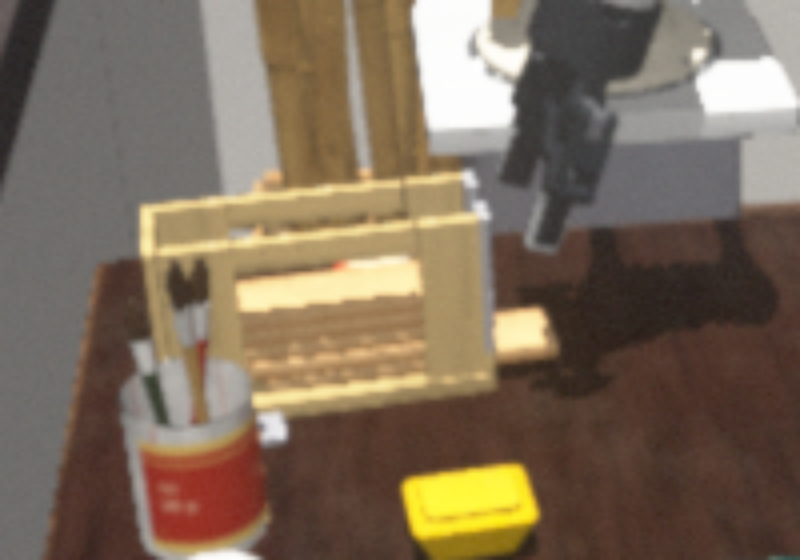

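The side view shows the gripper leaning away from the magazine, above the slat's end at about (525,335), and clear of the lips. I descend and close.

```bash
python3 -m inch '[[0.07,-0.017,0.2,0.003,0,0,1],[0.14,-0.017,0.4,0.003,0,0,1],[0.205,-0.017,0.58,0.003,0,0,1],[0.205,-0.017,0.58,0.003,0,0,1],[0.205,-0.017,0.58,0.003,0,0,1]]'
python3 - <<'E'
from h import *
go(M+.133*MY+np.array([0,0,.024]),MY,-20)
E
```

```text
time: 3.2
position: [0.5188, -0.0605, 0.1694]
ee_rot: [[-0.081, 0.996, 0.029], [0.936, 0.086, -0.341], [-0.342, -0.001, -0.94]]
ft_force: [0.6, 0.6, 0.6]
grip_width: 0.0854
finger_force: 0.0
shift [ 0.003  0.003 -0.003] turn [-0.0004  0.0001 -0.0005] grasp now [ 0.5233 -0.1134  0.0238] w 0.0854 F [0.6 0.6 0.6] t 3.2
```

```bash
python3 -m inch '[[0,0,0,0,0,0,0.4],[0,0,0,0,0,0,0.3],[0,0,0,0,0,0,0.3],[0,0,0,0,0,0,0.3],[0,0,0,0,0,0,0.3],[0,0,0,0,0,0,0.3]]' 80
python3 - <<'E'
from h import *
for k in(.05,.10,.17,.175): go(M+(.133+k)*MY+np.array([0,0,.025]),MY,-20)
E
```

```text
time: 3.95
position: [0.5185, -0.0605, 0.1685]
ee_rot: [[-0.081, 0.996, 0.028], [0.936, 0.086, -0.341], [-0.342, -0.001, -0.94]]
ft_force: [-1.0, 2.6, 6.8]
grip_width: 0.0443
finger_force: 82.4
shift [ 0.311  0.004 -0.128] turn [-0.0007  0.     -0.0005] grasp now [ 0.5228 -0.1134  0.0229] w 0.0443 F [-1.   2.6  6.8] t 3.95
shift [ 0.624  0.003 -0.242] turn [-0.0007  0.     -0.0005] grasp now [ 0.5228 -0.1134  0.0229] w 0.0443 F [-1.   2.6  6.8] t 3.95
shift [ 1.063  0.002 -0.402] turn [-0.0007  0.     -0.0005] grasp now [ 0.5228 -0.1134  0.0229] w 0.0443 F [-1.   2.6  6.8] t 3.95
shift [ 1.094  0.002 -0.414] turn [-0.0007  0.     -0.0005] grasp now [ 0.5228 -0.1134  0.0229] w 0.0443 F [-1.   2.6  6.8] t 3.95
```

```bash
python3 -m inch '[[0.03,0,-0.017,0,0,0,0.3],[0.1,0,-0.043,0,0,0,0.3],[0.18,0,-0.073,0,0,0,0.3],[0.26,0,-0.102,0,0,0,0.3],[0.34,0,-0.131,0,0,0,0.3],[0.42,0,-0.16,0,0,0,0.3],[0.5,0,-0.189,0,0,0,0.3],[0.58,0,-0.218,0,0,0,0.3],[0.66,0,-0.247,0,0,0,0.3]]'
python3 - <<'E'
from h import *
go(M+(.133+.17)*MY+np.array([0,0,.025]),MY,-20)
im,d=vision.capture("top");P=cloud("top",d)
Q=P[185:220,240:330].reshape(-1,3);Q=Q[(Q[:,2]>.02)&(Q[:,2]<.032)];L=(Q-M)@np.c_[MX,MY]
k=abs(L[:,0])<.02
print("slat top y range",np.percentile(L[k,1],[1,50,99]),Q[k,2].mean())
cv2.imwrite("pics/t2.png",cv2.resize(im[150:250,200:400],None,fx=4,fy=4))
E
```

```text
time: 5.08
position: [0.5088, 0.0453, 0.1679]
ee_rot: [[-0.082, 0.996, 0.025], [0.936, 0.085, -0.341], [-0.342, -0.004, -0.94]]
ft_force: [0.7, -2.2, 0.6]
grip_width: 0.0444
finger_force: 82.4
shift [ 0.396  0.006 -0.164] turn [-0.0015 -0.     -0.0003] grasp now [ 0.5127 -0.0076  0.0222] w 0.0444 F [ 0.7 -2.2  0.6] t 5.075
slat top y range [0.09811858 0.16935518 0.23879925] 0.025911440179776913
```

View pics/t2.png

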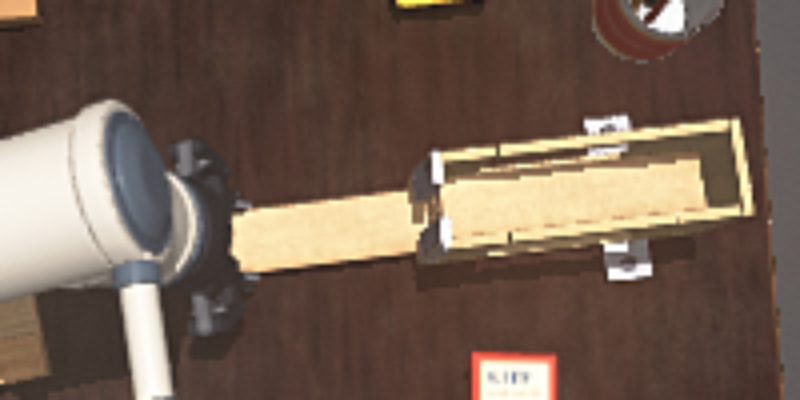

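The slat has come out about 106 mm, straight in the gripper at (235,240) in the crop, and the stack is still in place. I pull the rest, then release.

```bash
python3 -m inch '[[0.08,0,-0.029,0,0,0,0.3],[0.16,0,-0.058,0,0,0,0.3],[0.24,0,-0.087,0,0,0,0.3],[0.32,0,-0.116,0,0,0,0.3],[0.4,0,-0.146,0,0,0,0.3],[0.42,0,-0.153,0,0,0,0.3],[0.42,0,-0.153,0,0,0,0.3],[0.42,0,-0.153,0,0,0,0.8],[0.42,0,-0.153,0,0,0,0.9],[0.42,0,-0.153,0,0,0,1],[0.42,0,-0.153,0,0,0,1]]'
python3 - <<'E'
from h import *
go(M+(.19)*MY+np.array([0,0,.11]),MY,0)
im,d=vision.capture("top");P=cloud("top",d)
Q=P[185:220,220:305].reshape(-1,3);Q=Q[(Q[:,2]>.007)&(Q[:,2]<.018)];L=(Q-M)@np.c_[MX,MY]
k=(abs(L[:,0])<.04)&(L[:,1]>.11)
print("slat top y",np.percentile(L[k,1],[1,99]),"x",np.percentile(L[k,0],[1,50,99]),Q[k,2].mean(),rect(L[k]))
Q=P[180:215,315:392].reshape(-1,3);L=(Q-M)@np.c_[MX,MY];k=(abs(L[:,0])<.018)&(abs(L[:,1])<.08)
print("stack top z",np.nanpercentile(Q[k,2],[5,50,95]))
E
```

```text
time: 6.5
position: [0.5032, 0.1113, 0.168]
ee_rot: [[-0.081, 0.996, 0.026], [0.936, 0.085, -0.341], [-0.342, -0.004, -0.94]]
ft_force: [0.1, 1.0, -0.7]
grip_width: 0.0853
finger_force: 0.0
shift [-1.274  0.006 -0.225] turn [-0.0013  0.111  -0.0006] grasp now [0.5072 0.0585 0.0224] w 0.0853 F [ 0.1  1.  -0.7] t 6.5
slat top y [0.13314742 0.31247303] x [-0.02404894 -0.00171473  0.02083895] 0.0121804407131693 (((-1.852041244506836, 223.50732421875), (46.373172760009766, 184.60934448242188), 0.575661301612854), [[-26.0, 315.6000061035156], [-24.100000381469727, 131.0], [22.299999237060547, 131.39999389648438], [20.399999618530273, 316.0]])
stack top z [0.05914589 0.06245426 0.06557656]
```

The stack has settled with its top at 62 mm, as expected. The slat lies flat with its centre at magazine y ≈ 0.226 and x ≈ -0.002. I'll regrip it at the centre with the tool vertical.

```bash
python3 - <<'E'
from h import *
go(M+.226*MY-.002*MX+np.array([0,0,.08]),MY-.01*MX,0)
E
python3 -m inch '[[-0.137,0,-0.376,0,0,0,1],[-0.137,0,-0.376,0,0,0,1]]'
python3 - <<'E'
from h import *
go(M+.226*MY-.002*MX+np.array([0,0,.08]),MY-.01*MX,0)
E
```

```text
shift [-0.981 -0.007 -0.119] turn [-0.0019  0.111  -0.0037] grasp now [0.5071 0.0586 0.0223] w 0.0852 F [-0.2 -0.2  0.7] t 6.55
time: 6.8
position: [0.5049, 0.1117, 0.2336]
ee_rot: [[-0.079, 0.996, 0.035], [0.937, 0.086, -0.339], [-0.341, 0.006, -0.94]]
ft_force: [-0.2, 0.2, -0.1]
grip_width: 0.0853
finger_force: 0.0
shift [-0.832 -0.017  0.292] turn [ 0.0011  0.1107 -0.0042] grasp now [0.5102 0.0591 0.0879] w 0.0853 F [-0.2  0.2 -0.1] t 6.8
```

```bash
python3 -m inch '[[-0.35,-0.01,0.1,0.001,0.055,-0.004,1],[-0.7,-0.017,0.25,0.001,0.11,-0.004,1],[-0.832,-0.017,0.292,0.001,0.111,-0.004,1],[-0.832,-0.017,0.292,0.001,0.111,-0.004,1],[-0.832,-0.017,0.292,0.001,0.111,-0.004,1]]'
python3 - <<'E'
from h import *
go(M+.226*MY-.002*MX+np.array([0,0,.0195]),MY-.01*MX,0)
E
```

```text
time: 7.42
position: [0.5121, -0.0199, 0.2291]
ee_rot: [[-0.098, 0.995, -0.01], [0.995, 0.098, -0.001], [0.0, -0.01, -1.0]]
ft_force: [-0.1, 1.0, -0.6]
grip_width: 0.0856
finger_force: 0.0
shift [-0.004  0.013  0.364] turn [-0.0031 -0.0001 -0.0001] grasp now [ 0.5106 -0.02    0.0741] w 0.0856 F [-0.1  1.  -0.6] t 7.425
```

```bash
python3 -m inch '[[-0.004,0.013,0.15,-0.003,0,0,1],[-0.004,0.013,0.3,-0.003,0,0,1],[-0.004,0.013,0.355,-0.003,0,0,1],[-0.004,0.013,0.355,-0.003,0,0,1],[-0.004,0.013,0.355,-0.003,0,0,0.4],[-0.004,0.013,0.355,-0.003,0,0,0.3],[-0.004,0.013,0.355,-0.003,0,0,0.3],[-0.004,0.013,0.355,-0.003,0,0,0.3],[-0.004,0.013,0.355,-0.003,0,0,0.3],[-0.004,0.013,0.355,-0.003,0,0,0.3]]' 60
python3 - <<'E'
from h import *
go(H-.022*HX+np.array([0,0,.10]),-HY)
E
```

```text
time: 8.68
position: [0.5142, -0.0211, 0.1776]
ee_rot: [[-0.097, 0.995, 0.003], [0.995, 0.097, 0.0], [-0.0, 0.003, -1.0]]
ft_force: [-0.2, 1.5, 5.9]
grip_width: 0.0438
finger_force: 61.8
shift [ 1.844  0.047 -0.516] turn [ 0.0008  0.0001 -0.0323] grasp now [ 0.5146 -0.0211  0.0226] w 0.0438 F [-0.2  1.5  5.9] t 8.675
```

```bash
python3 -m inch '[[0,0,-0.25,0,0,0,0.3],[0,0,-0.5,0,0,0,0.3],[0.3,0,-0.52,0,0,0,0.3],[0.6,0,-0.52,0,0,-0.01,0.3],[0.9,0,-0.52,0,0,-0.02,0.3],[1,0,-0.52,0,0,-0.032,0.3],[1,0,-0.52,0,0,-0.032,0.3]]'
python3 - <<'E'
from h import *
go(H-.010*HX+np.array([0,0,.08]),-HY)
E
```

```text
time: 9.55
position: [0.4989, 0.1287, 0.2538]
ee_rot: [[-0.198, 0.98, -0.001], [0.98, 0.198, -0.0], [-0.0, -0.001, -1.0]]
ft_force: [0.1, -0.3, -2.2]
grip_width: 0.0441
finger_force: 61.7
shift [0.831 0.055 0.125] turn [-0.0002  0.0001  0.0003] grasp now [0.4988 0.1287 0.0988] w 0.0441 F [ 0.1 -0.3 -2.2] t 9.55
```

```bash
python3 -m inch '[[0.3,0.03,0,0,0,0,0.3],[0.6,0.055,0,0,0,0,0.3],[0.83,0.055,0.06,0,0,0,0.3],[0.83,0.055,0.12,0,0,0,0.3],[0.83,0.055,0.12,0,0,0,0.3],[0.83,0.055,0.12,0,0,0,0.3]]'
python3 - <<'E'
from h import *
go(H-.010*HX+np.array([0,0,.042]),-HY)
im,d=vision.capture("side");cv2.imwrite("pics/s3.png",cv2.resize(im[100:230,250:430],None,fx=4,fy=4))
E
```

```text
time: 10.3
position: [0.4832, 0.2506, 0.2364]
ee_rot: [[-0.195, 0.981, 0.0], [0.981, 0.195, -0.0], [-0.0, 0.0, -1.0]]
ft_force: [-0.3, 0.4, -1.9]
grip_width: 0.0436
finger_force: 61.7
shift [ 0.014 -0.004  0.262] turn [ 0.0001  0.0001 -0.0009] grasp now [0.4833 0.2505 0.0814] w 0.0436 F [-0.3  0.4 -1.9] t 10.3
```

View pics/s3.png

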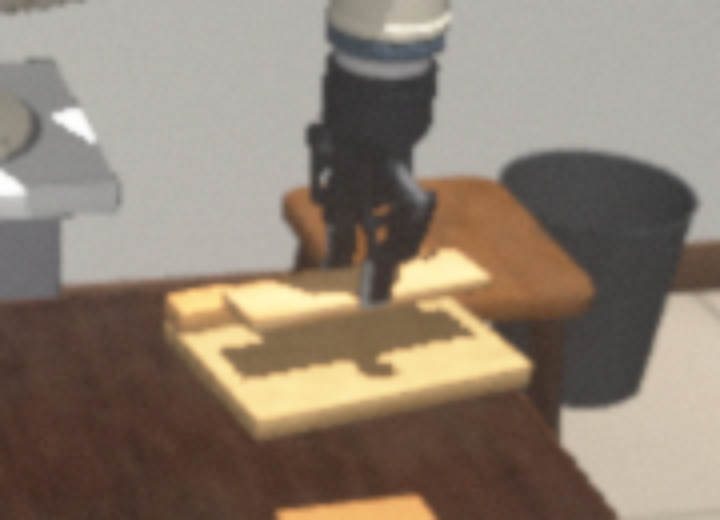

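The slat hangs level over the bed, held at its middle around (375,285) and parallel to the batten. I lower it, release with a limited opening, and lift off.

```bash
python3 -m inch '[[0.014,-0.004,0.13,0,0,0,0.3],[0.014,-0.004,0.22,0,0,0,0.3],[0.014,-0.004,0.25,0,0,0,0.3],[0.014,-0.004,0.257,0,0,0,0.3],[0.014,-0.004,0.257,0,0,0,0.3]]'
python3 -m inch '[[0,0,0,0,0,0,0.6],[0,0,0,0,0,0,0.68],[0,0,0,0,0,0,0.68],[0,0,0,0,0,0,0.68],[0,0,-0.15,0,0,0,0.68],[0,0,-0.3,0,0,0,0.68],[0,0,-0.3,0,0,0,0],[0,0.2,-0.3,0,0,0,0],[0,0.4,-0.3,0,0,0,0],[0,0.4,-0.3,0,0,0,0]]'
python3 - <<'E'
from h import *
im,d=vision.capture("top");P=cloud("top",d);cv2.imwrite("pics/t4.png",cv2.resize(im[170:280,110:250],None,fx=5,fy=5))
Q=P[185:268,120:225].reshape(-1,3);L=(Q-H)@np.c_[HX,HY]
for a,b in((.013,.023),(.025,.0335),(.034,.045)):
    k=(Q[:,2]>a)&(Q[:,2]<b)&(abs(L[:,0])<.085)&(abs(L[:,1])<.12);print(a,k.sum(),Q[k,2].mean(),rect(L[k]))
go(H-.06*HX+np.array([0,0,.10]),-HY)
E
```

```text
time: 10.98
position: [0.4818, 0.2541, 0.198]
ee_rot: [[-0.197, 0.98, 0.001], [0.98, 0.197, 0.0], [0.0, 0.001, -1.0]]
ft_force: [-0.1, -0.4, -0.8]
grip_width: 0.0439
finger_force: 61.7
time: 12.22
position: [0.5414, 0.2656, 0.2406]
ee_rot: [[-0.196, 0.981, -0.002], [0.981, 0.196, -0.001], [-0.0, -0.002, -1.0]]
ft_force: [-0.8, -0.2, -1.3]
grip_width: -0.0002
finger_force: 0.0
0.013 1565 0.018114585178419393 (((0.09014892578125, -0.12519073486328125), (220.4526824951172, 150.29481506347656), 89.96937561035156), [[-75.0999984741211, -110.30000305175781], [75.19999694824219, -110.4000015258789], [75.30000305175781, 110.0999984741211], [-75.0, 110.0999984741211]])
0.025 793 0.029861494649171535 (((21.365280151367188, 2.4437942504882812), (214.38926696777344, 107.47798156738281), 89.93378448486328), [[-32.5, -104.69999694824219], [75.0, -104.80000305175781], [75.19999694824219, 109.5999984741211], [-32.20000076293945, 109.69999694824219]])
0.034 573 0.03799401392613689 (((23.5767822265625, -0.0448760986328125), (220.01231384277344, 102.78104400634766), 89.77098083496094), [[-28.299999237060547, -109.80000305175781], [74.5, -110.30000305175781], [75.4000015258789, 109.80000305175781], [-27.399999618530273, 110.19999694824219]])
shift [-0.008 -0.065 -0.094] turn [-0.0008  0.0001 -0.0004] grasp now [0.5402 0.2654 0.0858] w -0.0001 F [ 0.4  0.2 -0.4] t 12.275
```

View pics/t4.png

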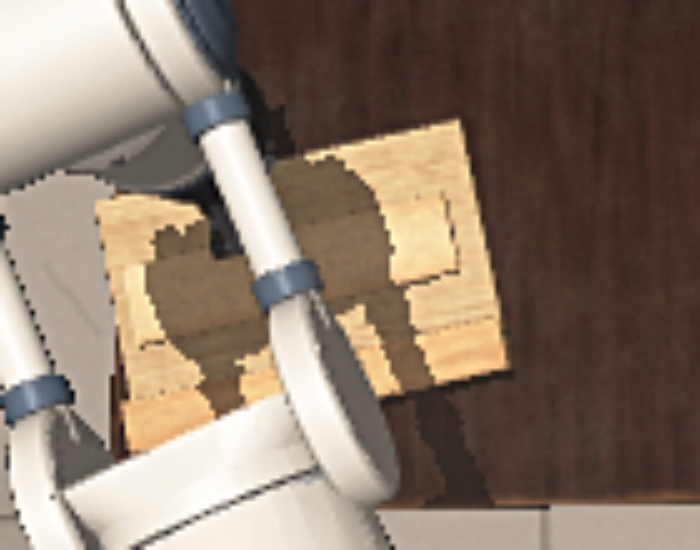

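The slat lies flat on the bed (top at 30 mm), parallel to the batten, with its edges at hook x ≈ -33 and 13 mm. The shut fingers are at x ≈ -69 mm. I lower them behind the slat and check for contact.

```bash
python3 -m inch '[[-0.007,0,0.15,0,0,0,0],[-0.007,0,0.25,0,0,0,0],[-0.007,0,0.285,0,0,0,0],[-0.007,0,0.285,0,0,0,0]]'
python3 - <<'E'
from h import *
go(H-.026*HX+np.array([0,0,.0425]),-HY)
E
```

```text
time: 12.78
position: [0.5404, 0.2647, 0.1996]
ee_rot: [[-0.197, 0.98, -0.001], [0.98, 0.197, -0.0], [-0.0, -0.001, -1.0]]
ft_force: [0.8, -0.7, -0.4]
grip_width: -0.0001
finger_force: 0.0
shift [-0.003 -0.289  0.014] turn [-0.0002  0.     -0.0002] grasp now [0.5403 0.2647 0.0446] w -0.0001 F [ 0.8 -0.7 -0.4] t 12.775
```

```bash
python3 -m inch '[[0,0,0.01,0,0,0,0],[0,-0.05,0.01,0,0,0,0],[0,-0.1,0.01,0,0,0,0],[0,-0.14,0.01,0,0,0,0],[0,-0.17,0.01,0,0,0,0],[0,-0.2,0.01,0,0,0,0],[0,-0.23,0.01,0,0,0,0],[0,-0.25,0.01,0,0,0,0],[0,-0.27,0.01,0,0,0,0],[0,-0.28,0.01,0,0,0,0]]'
python3 - <<'E'
from h import *
go(H-.0155*HX+np.array([0,0,.0425]),-HY)
im,d=vision.capture("top");P=cloud("top",d);cv2.imwrite("pics/t5.png",cv2.resize(im[170:280,110:250],None,fx=5,fy=5))
Q=P[185:268,120:225].reshape(-1,3);L=(Q-H)@np.c_[HX,HY]
k=(Q[:,2]>.0265)&(Q[:,2]<.033)&(L[:,0]<.044)&(L[:,0]>-.06)&(abs(L[:,1])<.1)
print(np.percentile(L[k],[1,99],axis=0))
E
```

```text
time: 14.02
position: [0.4995, 0.2564, 0.1985]
ee_rot: [[-0.197, 0.98, 0.0], [0.98, 0.197, 0.0], [0.0, 0.0, -1.0]]
ft_force: [1.0, 0.7, -0.5]
grip_width: 0.0002
finger_force: 0.4
shift [-0.003 -0.081  0.007] turn [ 0.0002 -0.0001 -0.0003] grasp now [0.4995 0.2565 0.0435] w 0.0002 F [ 1.   0.7 -0.5] t 14.025
[[-0.01930575 -0.09556731]
 [ 0.02572214  0.09121626]]
```

View pics/t5.png

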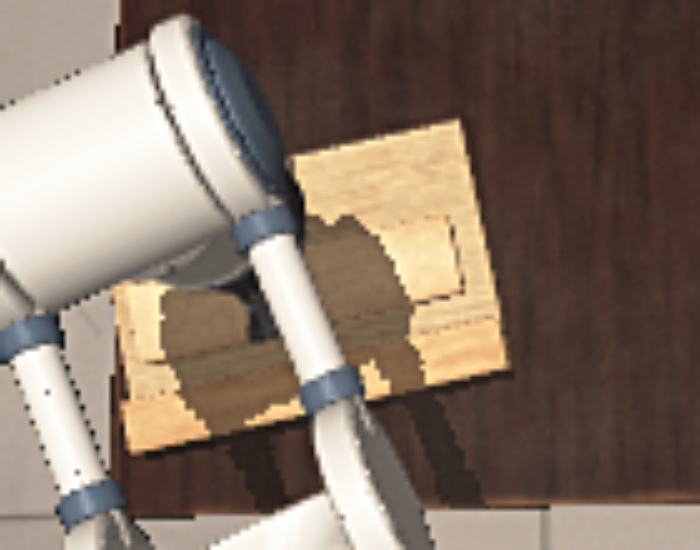

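The slat moves with the finger and stays parallel; its lead edge is about 19 mm from the batten. I advance further and finish in small steps, watching the force.

```bash
python3 -m inch '[[0,-0.03,0,0,0,0,0],[0,-0.06,0,0,0,0,0],[0,-0.08,0,0,0,0,0],[0,-0.095,0,0,0,0,0],[0,-0.1,0,0,0,0,0]]' | egrep 'pos|ft'
for i in 1; do python3 -m inch '[[0,-0.006,0,0,0,0,0],[0,-0.006,0,0,0,0,0]]' | egrep 'pos|ft'; done
python3 -m inch '[[0,-0.006,0,0,0,0,0],[0,-0.006,0,0,0,0,0]]' | egrep 'pos|ft'
```

```text
position: [0.4847, 0.2535, 0.1985]
ft_force: [0.9, 1.2, 0.1]
position: [0.4839, 0.2533, 0.1983]
ft_force: [1.4, -0.2, 0.7]
position: [0.483, 0.2531, 0.1984]
ft_force: [0.1, 0.2, -0.5]
```

```bash
python3 -m inch '[[0,-0.005,0,0,0,0,0],[0,-0.005,0,0,0,0,0]]' | egrep 'pos|ft'
python3 - <<'E'
from h import *
im,d=vision.capture("top");P=cloud("top",d);cv2.imwrite("pics/t6.png",cv2.resize(im[170:280,110:250],None,fx=5,fy=5))
Q=P[185:268,120:225].reshape(-1,3);L=(Q-H)@np.c_[HX,HY]
for y0,y1 in((-.09,-.06),(-.06,.0),(.06,.09)):
  k=(Q[:,2]>.025)&(Q[:,2]<.033)&(L[:,0]<.06)&(L[:,0]>-.06)&(L[:,1]>y0)&(L[:,1]<y1)
  g=(Q[:,2]>.012)&(Q[:,2]<.023)&(L[:,0]<.06)&(L[:,0]>.01)&(L[:,1]>y0)&(L[:,1]<y1)
  if k.sum(): print(k.sum(),np.percentile(L[k,0],[2,98]).round(4),"bed px ahead",g.sum())
E
```

```text
position: [0.4822, 0.253, 0.1983]
ft_force: [0.4, -0.2, -0.0]
119 [0.0049 0.0422] bed px ahead 2
95 [0.0137 0.0433] bed px ahead 2
159 [-0.0013  0.0434] bed px ahead 2
```

View pics/t6.png

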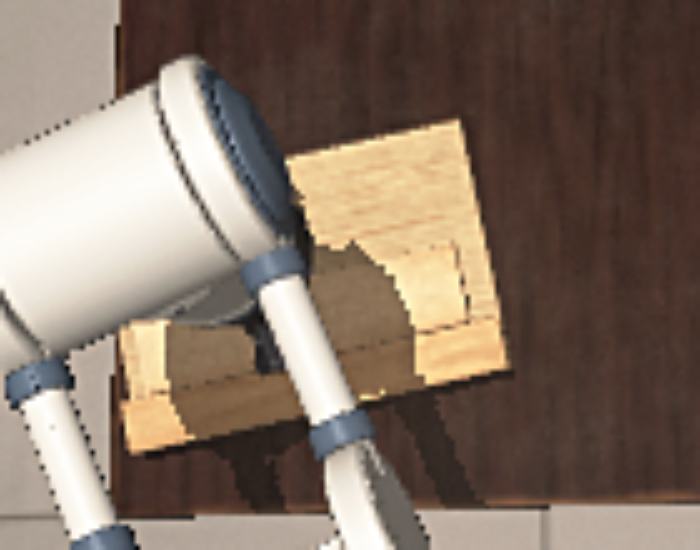

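Only about 1–2 mm is left: the slat's lower edge reaches the batten line from (130,395) to (500,320). I keep going in small steps until the force rises.

```bash
python3 -m inch '[[0,-0.005,0,0,0,0,0],[0,-0.005,0,0,0,0,0]]' | egrep 'pos|ft';python3 -m inch '[[0,-0.004,0,0,0,0,0],[0,-0.004,0,0,0,0,0]]' | egrep 'pos|ft'
```

```text
position: [0.4815, 0.2528, 0.1983]
ft_force: [-0.0, -0.0, -0.4]
position: [0.481, 0.2527, 0.1984]
ft_force: [1.0, -0.2, -0.3]
```

```bash
python3 -m inch '[[0,-0.004,0,0,0,0,0],[0,-0.004,0,0,0,0,0]]' | egrep 'pos|ft'
```

```text
position: [0.4806, 0.2526, 0.1986]
ft_force: [2.5, 0.6, -1.2]
```

```bash
python3 -m inch '[[0,-0.003,0,0,0,0,0],[0,-0.003,0,0,0,0,0]]' | egrep 'pos|ft'
python3 - <<'E'
from h import *
for i in range(4):
    vision.capture("side");print(env.observe()["ft_force"].round(1))
E
```

```text
position: [0.4804, 0.2526, 0.1988]
ft_force: [5.4, 0.3, -0.6]
[ 4.9  0.5 -1.1]
[ 5.4 -0.3 -0.1]
[ 5.4  0.1 -1.6]
[ 5.8  1.5 -0.7]
```

There is firm contact at about 5 N, so the slat is seated. I back off, rise, move clear, and check.

```bash
python3 -m inch '[[0,0.05,0,0,0,0,0],[0,0.12,0,0,0,0,0],[0,0.15,-0.3,0,0,0,0],[0,0.15,-0.7,0,0,0,0],[0,0.15,-1,0,0,0,0],[-0.4,0.4,-1,0,0,0,0],[-0.8,0.8,-1,0,0,0,0],[-1,1,-1,0,0,0,0],[-1,1,-1,0,0,0,0]]' | egrep 'time|pos|ft'
python3 -m inch '[[-0.5,0,0,0,0,0,0],[-1,0.2,0,0,0,0,0],[-1,0.2,0,0,0,0,0],[-1,0.2,0,0,0,0,0]]' | egrep 'time|pos|ft'
python3 - <<'E'
from h import *
im,d=vision.capture("top");P=cloud("top",d);cv2.imwrite("pics/t7.png",cv2.resize(im[100:280,110:400],None,fx=2.7,fy=2.7))
Q=P[185:268,120:225].reshape(-1,3);L=(Q-H)@np.c_[HX,HY]
k=(Q[:,2]>.034)&(Q[:,2]<.045);print("batten",rect(Q[k,:2]))
k=(Q[:,2]>.0265)&(Q[:,2]<.0335)&(L[:,0]<.043)&(L[:,0]>-.06)
print("slat",k.sum(),rect(L[k]),Q[k,2].mean())
for y0 in(-.08,-.03,.03,.08):
  k=(Q[:,2]>.0245)&(Q[:,2]<.0335)&(L[:,0]<.03)&(abs(L[:,1]-y0)<.01)
  print(y0,"slat -x edge",np.percentile(L[k,0],1).round(4))
Q=P[180:215,315:392].reshape(-1,3);L=(Q-M)@np.c_[MX,MY];k=(abs(L[:,0])<.018)&(abs(L[:,1])<.08)
print("stack top z",np.nanpercentile(Q[k,2],[5,50,95]))
E
```

```text
time: 17.82
position: [0.6593, 0.1319, 0.3457]
ft_force: [-0.2, -0.8, 0.3]
time: 18.32
position: [0.716, -0.0082, 0.3474]
ft_force: [0.2, 0.8, 0.4]
batten (((434.06732177734375, 242.94229125976562), (72.08306121826172, 219.25074768066406), 11.47159481048584), [[376.8999938964844, 343.20001220703125], [420.5, 128.3000030517578], [491.20001220703125, 142.6999969482422], [447.6000061035156, 357.5]])
slat 919 (((20.79780387878418, -1.9188461303710938), (43.94340515136719, 189.8984832763672), 0.1913498044013977), [[-1.5, 93.0], [-0.8999999761581421, -96.9000015258789], [43.099998474121094, -96.80000305175781], [42.5, 93.0999984741211]]) 0.030058268275751015
-0.08 slat -x edge -0.0003
-0.03 slat -x edge -0.0006
0.03 slat -x edge -0.0103
0.08 slat -x edge -0.0006
stack top z [0.05902397 0.06233402 0.06549028]
```

View pics/t7.png

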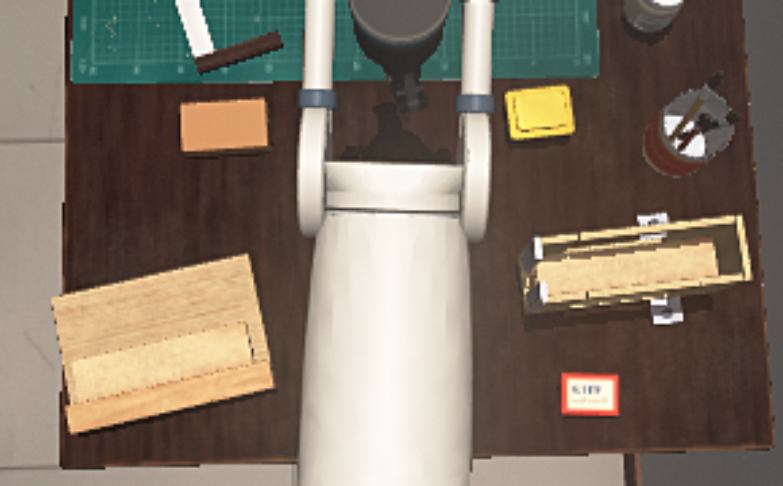

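The slat lies flush against the batten: its rear edge is at x ≈ -0.5 mm where -1 is nominal, and its centre is within 2 mm of the hook's middle. The hook and the other things haven't moved, and the stack is flat.

```bash
python3 -c "
from workcell import env
print(env.job_done())"
```

```text
the job is handed in; nothing more can be done
None
```

I drew the bottom slat and laid it flat and centred on the bench hook, snug along the batten. The other four slats settled flat in the magazine, and the job was handed in at about 18.4 s; no verdict came back.

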